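# Put a pressed-leaf glass panel on the viewing stand

### The arm

A 6-joint arm with a two-finger parallel gripper is mounted at the origin on the work surface. World frame = base frame: x ahead of the robot, y to its left, z up, the work surface at z = 0. Lengths are in m, angles in rad, forces in N, time in s.
With the tool pointing down it reaches from about 0.3 to 0.75 m from the base axis. Payload 8.5 kg.
Tool frame: the origin (TCP) lies on the mounting face of the last link; the fingertips stand robot.finger_overhang ahead of it and the grasp point (between the pads) lies 155 mm ahead of it (robot.finger_overhang is the distance from the TCP to the fingertips, in m); z points along the fingers, y is the line along which they close (so a half turn about z gives the same grasp; the last joint's range is limited). The gripper opens to 85 mm and grips with 20 to 120 N. Pads are 22 mm wide; open, the fingers measure 114 mm over their backs; the gripper's body (76 mm by 85 mm) begins 54 mm behind the grasp point. The pads swing forward as they close: fully open they stand 13 mm farther back than shut.
Start: joints at [-1.326, 0.381, 1.297, -0, 1.464, -0.215], TCP at [0.244, -0.493, 0.405] pointing down, gripper open.
Joint ranges: [-3.11, 3.11], [-0.89, 2.33], [0.22, 2.48], [-1.42, 4.56], [0.17, 2.85], [-2.88, 2.88]. Speed limits (rad/s): [2.39, 2.39, 3.14, 3.14, 3.14, 3.14].

### API

Orientations are given as a rotation vector (axis times angle).
In Python, from station import robot, vision gives the robot as it stands.
- The arm moves only by the shell command python3 -m handwheel 'ROWS' [FORCE]. ROWS is a JSON object of lists of equal length, an entry for each row: "rotation": the turn, a rotation vector about the tool's x, y, z scaled (see below), a list of three; "travel": the shift along the tool's x, y, z scaled (see below), a list of three; "hand": the opening, from 0 (shut) to 1 (fully open). A call has 1 to 20 rows; each row is the pose to reach, as a shift and turn from the pose commanded when the call began, along the tool's axes at that moment; what a row does not reach only later rows make up. The controller multiplies each number of a shift by 0.25 m and each number of a turn by 60 degrees. A row lasts 1/10 s, in which the tool goes at most 50 mm and 8.59 degrees, less where a joint would pass 70% of its speed; a pose out of reach is approached as far as the arm can. A call with a number of a shift or a turn outside -1 to 1 is refused whole. A call with a gripper value outside its range is refused whole. The fingers move at their own pace and stop on an object; FORCE is the grip in N (left out, the last holds). Time passes only in rows, so rows that repeat a pose let the fingers close. It gives the time, the measured TCP pose, the force, the opening and the grip force at its end, in the units of the state.
- robot.sense(): the state, without advancing time (a new reading comes with each control period).
- vision.grab_frame(name): name is "scene" or "top" or "wrist"; returns a dict with "img" (400x640x3 uint8, red, green, blue), "range_z" (400x640 float32, m along the optical axis (not along the pixel's ray), 0 where there is no reading), "fx", "fy", "cx", "cy" (pixels), "R" (3x3) and "t" (3): a world point X has camera coordinates R X + t. Camera axes: x right, y down, z forward; pixel columns grow to the right and rows downward; lengths in m; the calibration is good to about 2 mm. A picture is of the moment at which its call begins.
- robot.hand_in(): hands the job in; it is judged then, once.
Trained networks look in the newest picture that a camera, given by its name, has taken for a name from the list of things; names that differ only in an ending like _2 or _b are one class to them, and where a whole thing is asked for, a point or a joint stands for the part that bears it (a point fixed in the world has none). Each returns a list of dicts, best first, with "confidence" (0 to 1); they miss things now and then, are a little off and sometimes report something else, mostly with a low value. They report only what shows in the picture. A call takes as long as a camera call. They do not tell look-alikes from the thing itself.
- vision.recognise(camera, label): "point" ([x, y, z] in m, in the coordinates of the camera as it stood for that picture, good to about 4 mm: the middle of the surface that is visible of it).
- vision.tip_of(camera, label): "point" ([x, y, z] in m, in the coordinates of the camera as it stood for that picture, good to about 4 mm: a listed point, or the origin of a listed thing).
The state is a dict: "time_s": time; "qpos": joint angles; "dq": joint speeds; "tau": joint torques, N m; "ee_pos": TCP position; "eef_rot": TCP orientation; "ft_force": force on the tool from outside, world axes, zero at the start; "moment": the same for the moment, N m; "finger_gap": opening from 0.0 (shut) to 1.0 (fully open); "gripper_force": force on a finger pad.
Only numpy, scipy, OpenCV 4.12 (cv2) and the standard library are available. Lean on these libraries where they do the work, as an engineer would, in place of code of your own. Each camera call takes 0.05 s, during which the arm holds its last target. There are 200 camera calls.

### The job

Slide the glass leaf panel with the blue top edge up out of its leaning slot in the grey rack without forcing it, and set it down gently, blue edge up, on the ledge of the viewing screen, centred side to side and lying flat against the screen. Once it stands there released, push the orange-knobbed lever all the way over to switch the lamp on. Leave the other two panels in the rack, leave the bottles and the dish alone, and never put or drop the blue-edged panel on the bench.

Things in the scene. Friction and masses are not known exactly. Their poses are not given: they have to be found in the camera images.
- panel_blue: Glass panel with a green pressed leaf and a BLUE band 27 mm deep along its top edge, the one to move: 8 mm thick (own x), 110 wide (y), 140 high (z), about 0.3 kg. Origin: centre of its lower edge face; z points up along the panel. It starts in one of the three rack slots, leaning 25 degrees from vertical, top towards -x of the rack (the robot side).
- panel_yellow: Same panel with a yellow band and brown leaf, in another slot; stays in the rack. Tops of panels in the rack are about 160 mm above the bench; between neighbours there are 50 mm of clear room, measured square to them.
- panel_red: Same panel with a red band and olive leaf, in another slot; stays in the rack.
- rack: Fixed grey rack, foot 235 x 150 mm, about 92 mm high, with three slots 65 mm apart along its x. Origin: centre under its foot, z up. Slots lean 25 degrees, top towards -x; floors 30 mm above the bench. White ribs guide only the panel's side edges (outer 8 mm), up to 65 mm along it from its lower edge, with 3 mm play in thickness, 5 mm sideways: slide a panel out along its own z.
- viewer: Fixed grey foot plate of the viewing stand, 170 (x) x 280 (y) x 12 mm; origin centre underside, z up. It carries the screen (at its y = -50 mm) and the switch lever (at y = +90 mm). The screen leans 35 degrees from vertical, its top towards -x. A panel in place has its origin at x = 4 mm, y = 0, z = 0 of the screen's frame, axes along the screen's; its top 50 mm stands free above the screen.
- screen: Leaning black screen with a pale face, 140 wide (y), 90 high along its slope, 16 thick, fixed on the viewer. Own x points squarely out of the pale face (away from the robot side and up), own z up the slope. Origin: where the face meets the ledge, mid-width. The ledge is square to the face, 24 mm deep, with a lip 8 mm high at its outer edge (x = 24 to 28 mm).
- switch (a joint): Switch lever angle in rad: 0 to 0.2 at the start (off, leaning to -x of the viewer), 1.0 at its stop (on, leaning to +x of the viewer). It stays where it is left; about 1 N at the knob moves it.
- switch_tip (a point): Centre of the orange ball (26 mm across) at the end of the lever, 80 mm from the pivot; the rod is 10 mm thick.
- switch_pivot (a point): Pivot of the lever, 34 mm above the bench, on a grey block whose top is 37 mm above the bench (its boss 47 mm). The lever swings about the viewer's y axis, 0.5 rad either side of upright.
- bottle_green: Closed glass jar with green cap, 72 mm across, 160 high; bystander. Origin centre underside.
- bottle_blue: Closed glass jar with blue cap, 68 mm across, 150 high; bystander. Origin centre underside.
- dish: Greenish glass dish, 110 mm across, 50 high; bystander. Origin centre underside.
Not all that is in view belongs to the job. Leave any pink or purple look-alike of the panel_yellow alone.

How it is judged:
On the way, in this order (a step that is already met when the one before it is completed fails the run):
1. the blue-edged panel is lifted clear of its slot, its lower edge higher than the rack (z of panel_blue in the frame of rack above 0.1 m), for 0.05 s.
2. the blue-edged panel stands on the ledge, centred, flat against the screen, released and still, the lamp still off (x of panel_blue in the frame of screen between -0.002 and 0.012 m and z of panel_blue in the frame of screen between -0.006 and 0.006 m and y of panel_blue in the frame of screen between -0.015 and 0.015 m and angle between the x axis of panel_blue and the x axis of screen, either way round below 0.1 rad and angle between the z axis of panel_blue and the z axis of screen, either way round below 0.1 rad and linear speed of panel_blue below 0.02 m/s and contact force between panel_blue and the fingers below 0.1 N and value of joint switch below 0.5 rad), for 0.2 s.
3. the lever is pushed all the way over (value of joint switch above 0.85 rad), for 0.1 s.
At the end, for the whole second after the job is handed in: Blue panel released, still, on the ledge: origin within 6 mm along the slope, 15 mm of centre, -2 to 12 mm off the face, axes within 0.1 rad of the screen's; lever past 0.85 rad; yellow and red panels within 15 mm of their starts, under 45 mm high (x of panel_blue in the frame of screen between -0.002 and 0.012 m and z of panel_blue in the frame of screen between -0.006 and 0.006 m and y of panel_blue in the frame of screen between -0.015 and 0.015 m and angle between the x axis of panel_blue and the x axis of screen, either way round below 0.1 rad and angle between the z axis of panel_blue and the z axis of screen, either way round below 0.1 rad and linear speed of panel_blue below 0.02 m/s and contact force between panel_blue and the fingers below 0.1 N and value of joint switch above 0.85 rad and z of each of panel_yellow, panel_red in the frame of rack below 0.045 m and distance of each of panel_yellow, panel_red from where it was at the start of the episode below 0.015 m); the robot touches nothing.
It fails at once if another panel is pulled more than 30 mm out of its place (distance of any of panel_yellow, panel_red from where it was at the start of the episode above 0.03 m).
It fails at once if the blue-edged panel falls over or is put down on the bench (height (world z) of panel_blue below 0.012 m or angle between panel_blue's own z axis and vertical above 1.2 rad).
It fails at once if the blue-edged panel is dropped: it moves faster than 0.35 m/s with no finger on it (contact force between panel_blue and the fingers below 0.1 N and linear speed of panel_blue above 0.35 m/s).
It fails at once if the panel is forced against the rack or banged or pressed on the viewing stand (over 60 N) (contact force between panel_blue and rack above 60 N or contact force between panel_blue and viewer above 60 N).
It fails at once if a bottle or the dish is shifted more than 30 mm or tipped (distance of any of bottle_green, bottle_blue, dish from where it was at the start of the episode above 0.03 m or angle between any of bottle_green, bottle_blue, dish's own z axis and vertical above 0.4 rad).
It also fails if it takes over 67 s, if anything falls off the work surface, if the arm or the gripper's body presses on something with over 40 N, if the wrist force passes 120 N, or if a joint passes its speed limit or range.

## Working session

There is one attempt and no reset: what is moved stays moved. The work goes in short steps, Python scripts to look and compute and a shell command to move; the robot and the scene stay as the last step left them, time stands still between calls to the robot, and variables do not carry over. Pictures are saved under pics/ and viewed, at most 10 in all, crops included, and the job is handed in when it is done.

```bash
ls; mkdir -p pics
cat > h.py <<'E'
import numpy as np, cv2
from scipy.spatial.transform import Rotation as Rn
from station import robot, vision
def grab(c): return vision.grab_frame(c)
def w(f,p): return f["R"].T@(np.asarray(p)-f["t"])
def cloud(f):
    z=f["range_z"]; v,u=np.mgrid[:z.shape[0],:z.shape[1]]
    P=np.stack([(u-f["cx"])/f["fx"]*z,(v-f["cy"])/f["fy"]*z,z],-1)
    return (P-f["t"])@f["R"]
def pix(f,X):
    c=f["R"]@np.asarray(X)+f["t"]; return np.round([f["cx"]+f["fx"]*c[0]/c[2],f["cy"]+f["fy"]*c[1]/c[2]])
E
cat > a.py <<'E'
from h import *
np.set_printoptions(precision=4,suppress=True)
print(robot.sense(),robot.finger_overhang)
for c in ["scene","top"]:
    f=grab(c); cv2.imwrite(f"pics/{c}0.png",f["img"][...,::-1])
    np.savez(f"{c}0.npz",**f)
    print(c,"cam at",-f["R"].T@f["t"])
    for l in ["panel_blue","panel_yellow","panel_red","rack","viewer","screen","switch_tip","switch_pivot","bottle_green","bottle_blue","dish"]:
        for d in vision.tip_of(c,l)[:2]: print("tip",l,w(f,d["point"]),round(d["confidence"],2),pix(f,w(f,d["point"])))
    for l in ["panel_blue","screen"]:
        for d in vision.recognise(c,l)[:2]: print("rec",l,w(f,d["point"]),round(d["confidence"],2))
E
python3 a.py
```

```text
pics
{'time_s': 0.0, 'qpos': array([-1.3263,  0.3812,  1.2982,  0.    ,  1.4636, -0.2153]), 'dq': array([-0.0002,  0.0016, -0.0004,  0.0008,  0.0017, -0.0004]), 'tau': array([ -0.0023, -44.8459, -23.1282,  -0.0003,   0.0047,  -0.    ]), 'ee_pos': array([ 0.2441, -0.4928,  0.4041]), 'eef_rot': array([-3.0575, -0.7157,  0.    ]), 'ft_force': array([ 1.0847, -0.5904,  1.106 ]), 'moment': array([ 0.0002, -0.0378,  0.0201]), 'gripper_force': 0.0, 'finger_gap': 0.9970615918505846} 0.1734
scene cam at [1.076  0.6253 1.1959]
tip panel_blue [0.6419 0.1617 0.028 ] 0.94 [330. 272.]
tip panel_yellow [0.2396 0.183  0.0044] 0.97 [428. 203.]
tip panel_yellow [0.5104 0.1959 0.028 ] 0.74 [371. 252.]
tip panel_red [0.5746 0.1802 0.027 ] 0.59 [351. 262.]
tip panel_red [ 0.6395 -0.4288 -0.002 ] 0.34 [211. 163.]
tip rack [0.5738 0.179  0.0008] 0.93 [351. 266.]
tip viewer [ 0.5924 -0.1814 -0.0008] 0.65 [268. 197.]
tip screen [ 0.5874 -0.2322  0.0409] 0.83 [258. 179.]
tip switch_tip [ 0.5834 -0.0867  0.105 ] 0.62 [286. 192.]
tip switch_pivot [ 0.6209 -0.0903  0.0373] 0.86 [278. 212.]
tip bottle_green [ 0.5
[... 433 characters left out ...]
 panel_red [0.5745 0.1804 0.0338] 0.79 [255. 174.]
tip rack [ 0.5775  0.1816 -0.0005] 0.84 [256. 174.]
tip viewer [ 0.593  -0.1809 -0.0016] 0.9 [363. 169.]
tip screen [ 0.583  -0.2316  0.0363] 0.86 [379. 170.]
tip switch_tip [ 0.5835 -0.0856  0.1046] 0.47 [336. 167.]
tip switch_tip [ 0.5925 -0.1839 -0.0005] 0.25 [364. 169.]
tip switch_pivot [ 0.611  -0.0941  0.036 ] 0.78 [338. 162.]
tip bottle_green [ 0.5263  0.4404 -0.0005] 0.75 [180. 190.]
tip bottle_green [ 0.6406 -0.4325  0.0022] 0.62 [437. 155.]
tip bottle_blue [ 0.6395 -0.4311  0.0029] 0.62 [436. 155.]
tip dish [ 0.809  -0.0282  0.0001] 0.6 [318. 108.]
rec panel_blue [0.6023 0.1761 0.1183] 0.95
rec screen [ 0.5686 -0.2236  0.0682] 0.78
```

View pics/scene0.png

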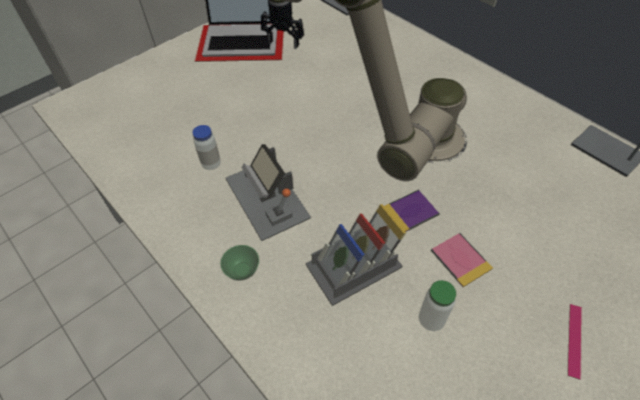

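View pics/top0.png

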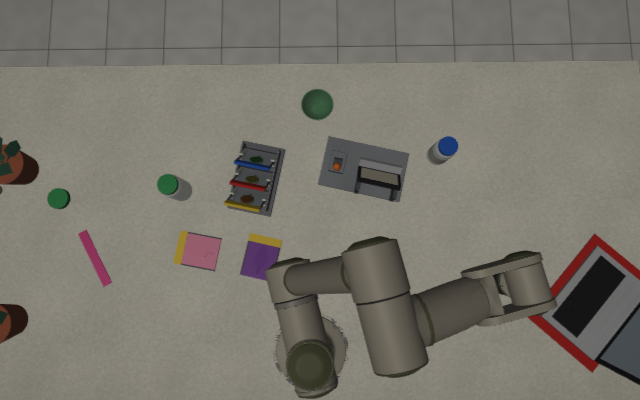

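The blue panel is in the far slot (blue edge at scene (349,243), top (254,161)). The viewer is at top (363,169), its knob at (337,166). The laptop, pads and pink/purple sheets are distractors. Next I'll get accurate yaws from depth and colour.

```bash
cat > b.py <<'E'
from h import *
np.set_printoptions(precision=4,suppress=True)
for c in ["scene","top"]:
    f=dict(np.load(c+"0.npz")); X=cloud(f); h=cv2.cvtColor(f["img"],cv2.COLOR_RGB2HSV); ok=f["range_z"]>0
    # viewer plate
    m=ok&(abs(X[...,2]-.012)<.005)&(abs(X[...,0]-.593)<.17)&(abs(X[...,1]+.18)<.19)&(h[...,2]<125)
    m2=m|(ok&(X[...,2]>.012)&(abs(X[...,0]-.593)<.12)&(abs(X[...,1]+.18)<.16))
    P=X[m][:,:2].astype(np.float32); r=cv2.minAreaRect(P*1000); print(c,"viewer",len(P),r, "all V",np.median(h[...,2][m]))
    m=ok&(X[...,2]>.1)&(X[...,2]<.2)&(abs(X[...,0]-.55)<.15)&(abs(X[...,1]-.18)<.12)
    for n,lo,hi in [("blue",100,130),("red",170,190),("yel",18,30)]:
        hh=(h[...,0].astype(int)); hh=np.where((n=="red")&(hh<10),hh+180,hh)
        k=m&(hh>=lo)&(hh<=hi)&(h[...,1]>130); P=X[k]
        if len(P)<15: print(n,len(P)); continue
        mu=P.mean(0); u,s,v=np.linalg.svd(P-mu); d=v[0]*np.sign(v[0][1])
        s=(P-mu)@d; print(c,n,len(P),mu,"dir",d,"yaw",np.degrees(np.arctan2(-d[0],d[1])),"ext",s.min(),s.max(), "mid",mu+d*(s.min()+s.max())/2,"z",P[:,2].max())
    # pale face
    m=ok&(X[...,2]>.05)&(X[...,2]<.1)&(abs(X[...,0]-.565)<.06)&(abs(X[...,1]+.225)<.07)&(h[...,2]>110)
    m=cv2.erode(m.astype(np.uint8),np.ones((3,3)))>0
    P=X[m]; mu=P.mean(0); u,s,v=np.linalg.svd(P-mu); n=v[2]*np.sign(v[2][2]); print(c,"face",len(P),mu,n,"lean",np.degrees(np.arcsin(n[2])),"yaw",np.degrees(np.arctan2(n[1],n[0])),"rms",s[2]/len(P)**.5)
    s=P@np.array([v[0]]).T; print("  rect",cv2.minAreaRect(np.float32(np.c_[(P-mu)@v[0],(P-mu)@v[1]]*1000)),v[0])
    k=ok&(h[...,0]<15)&(h[...,1]>150)&(abs(X[...,0]-.6)<.08)&(abs(X[...,1]+.09)<.06); P=X[k]; print(c,"knob",len(P),P.mean(0),P[:,2].max())
E
python3 b.py
```

```text
scene viewer 1893 ((598.0328979492188, -179.7665252685547), (283.0760192871094, 170.80169677734375), 77.28080749511719) all V 102.0
scene blue 71 [0.5846 0.186  0.1551] dir [ 0.2018  0.9794 -0.0048] yaw -11.644028004040383 ext -0.05995233179744123 0.045739797229927034 mid [0.5831 0.179  0.1552] z 0.1603187781466473
scene red 199 [0.5248 0.1962 0.1509] dir [ 0.2196  0.9755 -0.009 ] yaw -12.686176844030369 ext -0.05692846961285714 0.048183030525994 mid [0.5238 0.192  0.1509] z 0.1610006057761029
scene yel 219 [0.4612 0.2081 0.1505] dir [0.2111 0.9773 0.0151] yaw -12.188691213662262 ext -0.05250811625537671 0.05015651750791143 mid [0.4609 0.207  0.1505] z 0.1610140864731548
scene face 272 [ 0.5634 -0.2215  0.0763] [ 0.8035 -0.1882  0.5648] lean 34.386331785650626 yaw -13.18454546474977 rms 0.0018464191332896256
  rect ((-0.8096580505371094, -0.02579498291015625), (102.06483459472656, 50.94538879394531), 2.649388551712036) [0.2236 0.9747 0.0068]
scene knob 35 [ 0.5864 -0.0843  0.1118] 0.12114012395845344
top viewer 2161 ((593.8155517578125, -179.3941650390625), (283.1809387207031, 174.41
[... 679 characters left out ...]
; n=v[2]*np.sign(v[2][2]); print(c,"face",len(P),mu,n,"lean",np.degrees(np.arcsin(n[2])),"yaw",np.degrees(np.arctan2(n[1],n[0])),"rms",s[2]/len(P)**.5)
  ret = um.true_divide(
Traceback (most recent call last):
  File "b.py", line 19, in <module>
    P=X[m]; mu=P.mean(0); u,s,v=np.linalg.svd(P-mu); n=v[2]*np.sign(v[2][2]); print(c,"face",len(P),mu,n,"lean",np.degrees(np.arcsin(n[2])),"yaw",np.degrees(np.arctan2(n[1],n[0])),"rms",s[2]/len(P)**.5)
                                                                                                                                                                                          ~^^^
IndexError: index 2 is out of bounds for axis 0 with size 0
```

```bash
cat >> h.py <<'E'
np.set_printoptions(precision=4,suppress=True)
def axes(yaw,lean): return (Rn.from_euler('z',yaw,degrees=True)*Rn.from_euler('y',-lean,degrees=True)).as_matrix()
def toolR(A): return np.c_[A[:,1],A[:,0],-A[:,2]]
def rows(*targets, st=None):
    """targets: (TCP position, R); prints travel and rotation in controller units"""
    s=st or robot.sense(); R0=Rn.from_rotvec(s["eef_rot"]).as_matrix()
    print("t",s["time_s"],"ee",s["ee_pos"],"ft",s["ft_force"],"gap",s["finger_gap"],"q",s["qpos"])
    for p,R in targets:
        t=R0.T@(np.asarray(p)-s["ee_pos"]); r=Rn.from_matrix(R0.T@R).as_rotvec(degrees=True)
        print("travel",np.round(t/.25,3),"rot",np.round(r/60,3),"mm",round(np.linalg.norm(t)*1e3,1),"deg",round(np.linalg.norm(r),1))
B=axes(-12.2,25); PB=np.array([.640,.1655,.029]) # blue panel in rack
S=axes(-13.2,35); PS=np.array([.585,-.232,.0385]) # screen
def at(o,A,s,x=0,y=0): return o+A@np.array([x,y,s+.155]), toolR(A)
E
python3 -c "
from h import *
R=toolR(axes(-12.2,25)); D=toolR(axes(-35,8))
rows(([.36,-.28,.42],D),([.44,-.1,.42],R),at(PB,B,.122+.075))"
```

```text
t 1.4 ee [ 0.2441 -0.4929  0.4047] ft [-0.3618  0.4006  0.224 ] gap 0.9993402040724019 q [-1.3263  0.3806  1.2974 -0.      1.4636 -0.2153]
travel [ 0.793 -0.557 -0.061] rot [-0.131  0.033 -0.477] mm 242.9 deg 29.7
travel [ 1.4   -1.06  -0.061] rot [-0.388  0.187 -0.844] mm 439.3 deg 56.8
travel [ 2.122 -2.028  0.227] rot [-0.388  0.187 -0.844] mm 736.1 deg 56.8
```

```bash
python3 -m handwheel '{"travel":[[0.79,-0.56,-0.06],[0.79,-0.56,-0.06],[0.79,-0.56,-0.06],[0.79,-0.56,-0.06],[0.79,-0.56,-0.06],[0.79,-0.56,-0.06]],"rotation":[[-0.13,0.03,-0.48],[-0.13,0.03,-0.48],[-0.13,0.03,-0.48],[-0.13,0.03,-0.48],[-0.13,0.03,-0.48],[-0.13,0.03,-0.48]],"hand":[0.5,0.5,0.5,0.5,0.5,0.5]}' 40
python3 -c "
from h import *
R=toolR(axes(-12.2,25))
rows(([.44,-.1,.42],R),([.47,.05,.42],R))"
```

```text
time_s: 2.0
ee_pos: [0.3602, -0.2759, 0.4205]
eef_rot: [2.669, 1.404, 0.094]
ft_force: [-0.2, -0.5, -0.2]
finger_gap: 0.5
gripper_force: 0.0
t 2.0 ee [ 0.3602 -0.2759  0.4205] ft [-0.1866 -0.482  -0.1974] gap 0.4998521213150028 q [-0.9235  0.1779  1.545   0.0428  1.2858 -0.3304]
travel [ 0.761 -0.135 -0.019] rot [-0.281  0.109 -0.357] mm 193.2 deg 28.0
travel [ 1.323 -0.373 -0.054] rot [-0.281  0.109 -0.357] mm 343.9 deg 28.0
```

```bash
python3 -m handwheel '{"travel":[[0.96,-0.22,-0.03],[0.96,-0.22,-0.03],[0.96,-0.22,-0.03],[0.96,-0.22,-0.03],[0.96,-0.22,-0.03],[0.96,-0.22,-0.03],[0.96,-0.22,-0.03]],"rotation":[[-0.28,0.11,-0.36],[-0.28,0.11,-0.36],[-0.28,0.11,-0.36],[-0.28,0.11,-0.36],[-0.28,0.11,-0.36],[-0.28,0.11,-0.36],[-0.28,0.11,-0.36]],"hand":[0.5,0.5,0.5,0.5,0.5,0.5,0.5]}'
python3 -c "
from h import *
f=grab('wrist'); np.savez('w1.npz',**f); cv2.imwrite('pics/w1.png',f['img'][...,::-1])
print(pix(f,PB+B@[0,0,.14]),-f['R'].T@f['t'])
for l in ['screen','viewer','switch_tip','switch_pivot']:
  for d in vision.tip_of('wrist',l)[:1]: print(l,w(f,d['point']),d['confidence'])
rows(at(PB,B,.122+.075))"
```

```text
time_s: 2.7
ee_pos: [0.4506, -0.0507, 0.4187]
eef_rot: [2.162, 1.744, 0.385]
ft_force: [0.4, 0.2, -0.8]
finger_gap: 0.498
gripper_force: 0.0
[ 244. -243.] [0.4784 0.0137 0.3916]
viewer [ 0.5965 -0.1763  0.0018] 0.97
switch_tip [ 0.5872 -0.0874  0.1094] 0.65
switch_pivot [ 0.6182 -0.0928  0.0328] 0.68
t 2.95 ee [ 0.4502 -0.0524  0.4187] ft [-0.2382 -0.1868  0.1891] gap 0.4988038657140117 q [-0.3922  0.1418  1.6173  0.0902  0.9558 -0.2106]
travel [ 1.012 -0.157  0.239] rot [-0.002  0.001 -0.004] mm 262.9 deg 0.3
```

View pics/w1.png

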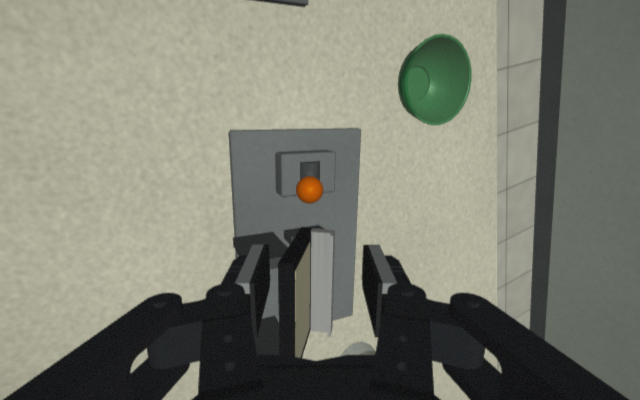

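The wrist view shows the viewer plate: far edge (230,130)-(360,128), knob at (310,190), lever block behind it, and the screen seen edge-on at x≈300. I'll go to the pre-grasp and refine the viewer fit from this frame.

```bash
python3 -m handwheel '{"travel":[[0.5,-0.08,0],[1,-0.16,0.05],[1,-0.16,0.24],[1,-0.16,0.24],[1,-0.16,0.24],[1,-0.16,0.24],[1,-0.16,0.24]],"rotation":[[0,0,0],[0,0,0],[0,0,0],[0,0,0],[0,0,0],[0,0,0],[0,0,0]],"hand":[0.5,0.5,0.5,0.5,0.5,0.5,0.5]}'
cat > c.py <<'E'
from h import *
f=dict(np.load('w1.npz')); X=cloud(f); V=cv2.cvtColor(f["img"],cv2.COLOR_RGB2HSV)
def ray(u,v,z):
    d=f["R"].T@np.array([(u-f["cx"])/f["fx"],(v-f["cy"])/f["fy"],1]); o=-f["R"].T@f["t"]; return o+d*(z-o[2])/d[2]
a,b,c=ray(230,130,.012),ray(361,128,.012),ray(353,317,.012)
print("corners",a,b,c,np.linalg.norm(a-b),"yaw edge",np.degrees(np.arctan2(*(b-a)[1::-1])),"side",np.degrees(np.arctan2(-(b-c)[0],(b-c)[1])))
print("bench/plate z",X[300,150],X[140,250])
m=(X[...,2]>.03)&(X[...,2]<.11)&(abs(X[...,0]-.58)<.07)&(X[...,1]<-.14)&(X[...,1]>-.3)&(V[...,1]<110)&(V[...,0]<40)&(V[...,2]>70)
m[:235]=0; m[:,:270]=0; m[:,312:]=0
P=X[m]; print(len(P)); mu=np.median(P,0); u,s,v=np.linalg.svd(P-mu,full_matrices=False); n=v[2]*np.sign(v[2][2]); print("face",mu,n,np.degrees(np.arcsin(n[2])),np.degrees(np.arctan2(n[1],n[0])),s[2]/len(P)**.5)
print("off face wrt PS",(mu-PS)@S)
f=grab('wrist'); np.savez('w2.npz',**f); cv2.imwrite('pics/w2.png',f['img'][...,::-1])
print(pix(f,PB+B@[0,.055,.14]),pix(f,PB+B@[0,-.055,.14]))
rows(at(PB,B,.122+.075),at(PB,B,.122))
E
python3 c.py
```

```text
time_s: 3.65
ee_pos: [0.4934, 0.1963, 0.3464]
eef_rot: [2.164, 1.745, 0.383]
ft_force: [-0.5, -0.2, 0.5]
finger_gap: 0.503
gripper_force: 0.0
corners [ 0.5445 -0.0271  0.012 ] [ 0.7089 -0.0651  0.012 ] [ 0.6469 -0.3414  0.012 ] 0.16871509460035328 yaw edge -13.021848687405242 side -12.640609743132465
bench/plate z [ 0.4582 -0.0418  0.2859] [ 0.5629 -0.0429  0.0131]
1374
face [ 0.5589 -0.2216  0.0813] [ 0.7984 -0.1838  0.5733] 34.98408205272422 -12.962304816923673 0.0002221688752494182
off face wrt PS [0.0018 0.0042 0.051 ]
[318. 131.] [318. 312.]
t 3.7 ee [0.4933 0.1953 0.3472] ft [-0.1651 -0.4169  0.1289] gap 0.4996278989818393 q [ 0.1798  0.3578  1.5381 -0.2162  0.8533  0.5048]
travel [ 0.008  0.005 -0.001] rot [-0.002  0.001 -0.002] mm 2.3 deg 0.2
travel [0.008 0.005 0.299] rot [-0.002  0.001 -0.002] mm 74.7 deg 0.2
```

View pics/w2.png

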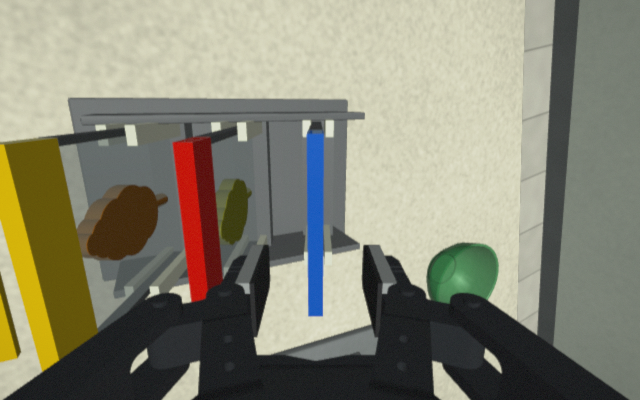

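The blue edge lies at (315,131–316), midway between the pads (268, 363) and parallel to them. The red panel is clear of the left finger. Going down and gripping.

```bash
python3 -m handwheel '{"travel":[[0.002,0,0.1],[0.004,0,0.2],[0.004,0,0.26],[0.004,0,0.3],[0.004,0,0.3],[0.004,0,0.3],[0.004,0,0.3],[0.004,0,0.3],[0.004,0,0.3],[0.004,0,0.3]],"rotation":[[0,0,0],[0,0,0],[0,0,0],[0,0,0],[0,0,0],[0,0,0],[0,0,0],[0,0,0],[0,0,0],[0,0,0]],"hand":[0.5,0.5,0.5,0.5,0.5,0,0,0,0,0]}' 50
cat > d.py <<'E'
from h import *
f=dict(np.load('w1.npz')); X=cloud(f)
S=axes(-13,35); o=np.array([.5873,-.232,.0385])
L=(X-o)@S; v,u=np.mgrid[:400,:640]
m=(f["range_z"]>0)&(abs(L[...,1])<.065)&(L[...,0]>-.003)&(L[...,0]<.035)&(L[...,2]<.03)&(L[...,2]>-.03)
for a in np.arange(-.002,.034,.003):
    k=m&(abs(L[...,0]-a)<.0015); print(round(a,4),k.sum(),np.percentile(L[k][:,2],[5,50,95]) if k.any() else "")
k=m&(L[...,0]>.024)&(L[...,2]>-.005); print("y ext lip",L[k][:,1].min(),L[k][:,1].max(), u[k].min(),u[k].max(),v[k].min(),v[k].max())
m=(f["range_z"]>0)&(abs(L[...,0])<.003)&(L[...,2]<.1)&(L[...,2]>.01); print("face y",L[m][:,1].min(),L[m][:,1].max(),"z max",L[m][:,2].max())
E
python3 d.py
```

```text
time_s: 4.7
ee_pos: [0.5237, 0.1901, 0.2804]
eef_rot: [2.163, 1.742, 0.386]
ft_force: [-4.8, -0.1, 6.9]
finger_gap: 0.089
gripper_force: 49.7
-0.002 21 [0.0046 0.0081 0.0217]
0.001 510 [0.0048 0.01   0.029 ]
0.004 214 [0.0045 0.0056 0.0068]
0.007 205 [0.0043 0.0057 0.0067]
0.01 222 [0.0045 0.0055 0.0065]
0.013 218 [0.0044 0.0056 0.0068]
0.016 211 [0.0045 0.0057 0.0067]
0.019 218 [0.0045 0.0056 0.0068]
0.022 159 [0.0046 0.0057 0.0069]
0.025 214 [0.0125 0.0136 0.0147]
0.028 241 [-0.0031  0.0095  0.0142]
0.031 0 
0.034 0 
y ext lip -0.06485644574730404 0.06425623773621607 328 334 236 333
face y -0.06951870177962516 0.15461166195730813 z max 0.09758311742903611
```

```bash
python3 -m handwheel '{"travel":[[0,0,-0.02],[0,0,-0.04],[0,0,-0.08],[0,0,-0.12],[0,0,-0.16]],"rotation":[[0,0,0],[0,0,0],[0,0,0],[0,0,0],[0,0,0]],"hand":[0,0,0,0,0]}'
sed -i 's/^S=.*/S=axes(-13,35); PS=np.array([.5842,-.2313,.0431])/' h.py
cat > e.py <<'E'
from h import *
f=dict(np.load('w2.npz')); X=cloud(f); h=cv2.cvtColor(f["img"],cv2.COLOR_RGB2HSV)
m=(h[...,0]>100)&(h[...,0]<130)&(h[...,1]>130)&(f["range_z"]>0); m[:, :290]=0;m[:,345:]=0
m=cv2.erode(m.astype(np.uint8),np.ones((3,3)))>0
L=(X[m]-PB)@B; print(m.sum(),"top in PB frame",L.mean(0),np.percentile(L,[2,98],axis=0))
tg=np.array([0.5237,0.1901,0.2804]); print("grasp TCP in PB frame",(tg-PB)@B)
rows()
E
python3 e.py
```

```text
time_s: 5.2
ee_pos: [0.5071, 0.1935, 0.3168]
eef_rot: [2.164, 1.742, 0.385]
ft_force: [0.1, 0.5, -3.8]
finger_gap: 0.091
gripper_force: 48.7
2386 top in PB frame [-0.0017  0.0048  0.1426] [[-0.0054 -0.0521  0.1414]
 [ 0.0021  0.052   0.1439]]
grasp TCP in PB frame [-0.0015 -0.0005  0.2781]
t 5.2 ee [0.5071 0.1935 0.3168] ft [ 0.1375  0.494  -3.7854] gap 0.09053466502827005 q [ 0.1714  0.412   1.5509 -0.2256  0.7854  0.5147]
```

```bash
python3 -m handwheel '{"travel":[[0,0,-0.05],[0,0,-0.1],[0,0,-0.15],[0,0,-0.22],[0,0,-0.3],[0,0,-0.38],[0,0,-0.46],[0,0,-0.54],[0,0,-0.6],[0,0,-0.6],[0,0,-0.6]],"rotation":[[0,0,0],[0,0,0],[0,0,0],[0,0,0],[0,0,0],[0,0,0],[0,0,0],[0,0,0],[0,0,0],[0,0,0],[0,0,0]],"hand":[0,0,0,0,0,0,0,0,0,0,0]}'
python3 -c "
from h import *
R=toolR(S);P=lambda x,z:(PS+S@[x,0,z+.2755],R)
rows(P(.010,.13),P(.010,.03)); p,_=P(.01,.13); print(p)
q=p.copy(); q[1]=-.02; rows((q,R))"
```

```text
time_s: 6.3
ee_pos: [0.4456, 0.2068, 0.4519]
eef_rot: [2.164, 1.742, 0.385]
ft_force: [-0.2, -1.3, -2.5]
finger_gap: 0.087
gripper_force: 48.8
t 6.3 ee [0.4456 0.2068 0.4519] ft [-0.2398 -1.2884 -2.4937] gap 0.08716018876591707 q [ 0.2244  0.1988  1.4454 -0.2009  1.1075  0.4939]
travel [-1.583 -0.103  0.264] rot [-0.168 -0.006  0.01 ] mm 402.1 deg 10.1
travel [-1.586 -0.033  0.657] rot [-0.168 -0.006  0.01 ] mm 429.4 deg 10.1
[ 0.3656 -0.1808  0.381 ]
t 6.3 ee [0.4456 0.2068 0.4519] ft [-0.2398 -1.2884 -2.4937] gap 0.08716018876591707 q [ 0.2244  0.1988  1.4454 -0.2009  1.1075  0.4939]
travel [-0.955 -0.227  0.206] rot [-0.168 -0.006  0.01 ] mm 250.8 deg 10.1
```

```bash
python3 -m handwheel '{"travel":[[-0.05,0,0],[-0.12,0,0],[-0.2,0,0],[-0.3,-0.02,0],[-0.4,-0.04,0],[-0.5,-0.06,0],[-0.6,-0.08,0],[-0.7,-0.1,0],[-0.8,-0.1,0],[-0.88,-0.1,0],[-0.94,-0.1,0],[-0.98,-0.1,0],[-1,-0.1,0],[-1,-0.1,0]],"rotation":[[0,0,0],[0,0,0],[0,0,0],[-0.02,0,0],[-0.04,0,0],[-0.07,0,0],[-0.1,0,0],[-0.12,0,0],[-0.14,0,0],[-0.16,0,0.01],[-0.17,0,0.01],[-0.17,0,0.01],[-0.17,0,0.01],[-0.17,0,0.01]],"hand":[0,0,0,0,0,0,0,0,0,0,0,0,0,0]}'
python3 -c "
from h import *
R=toolR(S);P=lambda x,z:(PS+S@[x,0,z+.2755],R)
rows(P(.010,.13),P(.010,.03))"
```

```text
time_s: 7.7
ee_pos: [0.3702, -0.0332, 0.4408]
eef_rot: [2.05, 1.629, 0.521]
ft_force: [-0.5, 0.0, -2.2]
finger_gap: 0.084
gripper_force: 48.8
t 7.7 ee [ 0.3702 -0.0332  0.4408] ft [-0.5266  0.0326 -2.1989] gap 0.08437613181422475 q [-0.4417 -0.0532  1.7815  0.1752  0.8212 -0.2947]
travel [-0.581 -0.042  0.259] rot [ 0.001 -0.005 -0.002] mm 159.3 deg 0.3
travel [-0.583 -0.042  0.659] rot [ 0.001 -0.005 -0.002] mm 220.2 deg 0.3
```

```bash
python3 -m handwheel '{"travel":[[-0.05,0,0],[-0.12,0,0],[-0.22,-0.02,0],[-0.32,-0.04,0.02],[-0.42,-0.04,0.05],[-0.5,-0.04,0.1],[-0.55,-0.04,0.15],[-0.58,-0.04,0.2],[-0.58,-0.04,0.24],[-0.58,-0.04,0.26],[-0.58,-0.04,0.26]],"rotation":[[0,0,0],[0,0,0],[0,0,0],[0,-0.005,0],[0,-0.005,0],[0,-0.005,0],[0,-0.005,0],[0,-0.005,0],[0,-0.005,0],[0,-0.005,0],[0,-0.005,0]],"hand":[0,0,0,0,0,0,0,0,0,0,0]}'
cat > g.py <<'E'
from h import *
import sys
f=grab('wrist'); n=sys.argv[1]; np.savez(n+'.npz',**f); cv2.imwrite('pics/%s.png'%n,f['img'][...,::-1])
X=cloud(f); h=cv2.cvtColor(f["img"],cv2.COLOR_RGB2HSV)
m=(h[...,0]>100)&(h[...,0]<130)&(h[...,1]>130)&(f["range_z"]>0)
m=cv2.erode(m.astype(np.uint8),np.ones((3,3)))>0
L=(X[m]-PS)@S; print(m.sum(),"blue in screen frame",L.mean(0),np.percentile(L,[2,98],axis=0))
R=toolR(S);P=lambda x,z:(PS+S@[x,0,z+.2755],R)
s=robot.sense(); print("tcp in screen",(s["ee_pos"]-PS)@S-[0,0,.2755],"tilt",Rn.from_matrix(R.T@Rn.from_rotvec(s["eef_rot"]).as_matrix()).as_rotvec(degrees=True))
rows(P(.010,.03),P(.010,.01),P(.006,.004))
E
python3 g.py w3
```

```text
time_s: 8.8
ee_pos: [0.3671, -0.1794, 0.381]
eef_rot: [2.048, 1.63, 0.517]
ft_force: [-0.3, -0.8, -1.4]
finger_gap: 0.087
gripper_force: 48.7
4886 blue in screen frame [0.0122 0.0208 0.2689] [[ 0.0081 -0.019   0.268 ]
 [ 0.0161  0.0552  0.2704]]
tcp in screen [0.0111 0.0016 0.1298] tilt [-0.0825  0.1197  0.0096]
t 8.85 ee [ 0.3669 -0.1795  0.3814] ft [ 0.3564 -0.5179 -2.4331] gap 0.08759708090268037 q [-0.8165  0.0862  1.8276  0.4845  0.7613 -0.8652]
travel [-0.007 -0.005  0.399] rot [ 0.001 -0.002 -0.   ] mm 99.8 deg 0.1
travel [-0.008 -0.005  0.479] rot [ 0.001 -0.002 -0.   ] mm 119.8 deg 0.1
travel [-0.008 -0.021  0.503] rot [ 0.001 -0.002 -0.   ] mm 125.9 deg 0.1
```

View pics/w3.png

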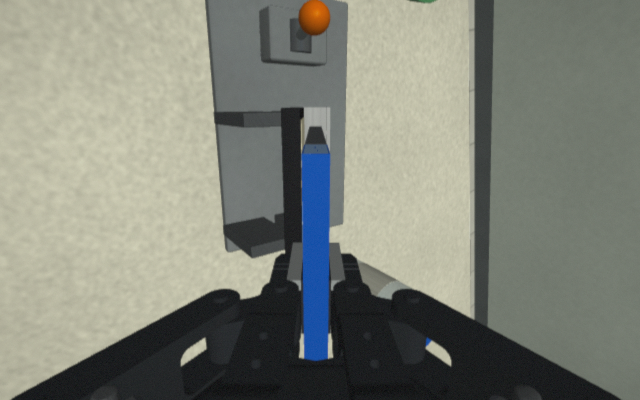

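The panel is held upright over the ledge, its blue edge at (315,150–360). The ledge gap is just right of the black screen top (283–303). Lowering.

```bash
python3 -m handwheel '{"travel":[[0,0,0.04],[0,0,0.1],[-0.004,-0.003,0.17],[-0.007,-0.005,0.24],[-0.007,-0.005,0.31],[-0.007,-0.005,0.37],[-0.007,-0.005,0.42],[-0.007,-0.005,0.45],[-0.007,-0.005,0.46],[-0.007,-0.005,0.46]],"rotation":[[0,0,0],[0,0,0],[0,0,0],[0,0,0],[0,0,0],[0,0,0],[0,0,0],[0,0,0],[0,0,0],[0,0,0]],"hand":[0,0,0,0,0,0,0,0,0,0]}'
python3 g.py w4
```

```text
time_s: 9.85
ee_pos: [0.4299, -0.1963, 0.2867]
eef_rot: [2.047, 1.628, 0.517]
ft_force: [0.2, 0.3, -2.2]
finger_gap: 0.085
gripper_force: 48.8
4938 blue in screen frame [0.0113 0.0198 0.1544] [[ 0.0074 -0.0213  0.1484]
 [ 0.0153  0.0537  0.1559]]
tcp in screen [ 0.0101 -0.0006  0.0151] tilt [-0.1291  0.0529  0.049 ]
t 9.9 ee [ 0.4297 -0.1963  0.287 ] ft [ 0.4224  0.5575 -2.7895] gap 0.09016230797960298 q [-0.7314  0.3334  1.8322  0.6144  0.5051 -0.9766]
travel [ 0.002 -0.    -0.06 ] rot [ 0.002 -0.001 -0.001] mm 14.9 deg 0.1
travel [ 0.002 -0.001  0.02 ] rot [ 0.002 -0.001 -0.001] mm 5.2 deg 0.1
travel [ 0.002 -0.017  0.044] rot [ 0.002 -0.001 -0.001] mm 11.9 deg 0.1
```

View pics/w4.png

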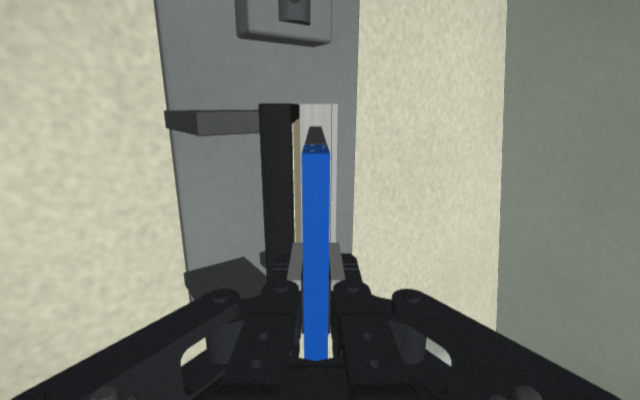

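Panel parallel to the screen, between the face (298) and lip (333). Final slow descent.

```bash
python3 -m handwheel '{"travel":[[0,0,0.012],[0,-0.004,0.024],[0,-0.008,0.036],[0,-0.012,0.044],[0,-0.016,0.05],[0,-0.018,0.054],[0,-0.018,0.054]],"rotation":[[0,0,0],[0,0,0],[0,0,0],[0,0,0],[0,0,0],[0,0,0],[0,0,0]],"hand":[0,0,0,0,0,0,0]}'; python3 g.py w5
```

```text
time_s: 10.6
ee_pos: [0.4338, -0.1972, 0.2729]
eef_rot: [2.048, 1.628, 0.516]
ft_force: [0.2, -0.4, -2.3]
finger_gap: 0.09
gripper_force: 48.8
4977 blue in screen frame [0.0067 0.0198 0.1407] [[ 0.0027 -0.0213  0.1319]
 [ 0.0107  0.0537  0.1422]]
tcp in screen [ 0.0055 -0.0006  0.0013] tilt [-0.0995  0.0665  0.0633]
t 10.65 ee [ 0.4338 -0.1972  0.273 ] ft [ 0.7826 -0.0011 -3.4859] gap 0.08631882678559731 q [-0.7266  0.363   1.84    0.6521  0.4731 -1.0161]
travel [ 0.003  0.018 -0.115] rot [ 0.002 -0.001 -0.001] mm 29.0 deg 0.1
travel [ 0.003  0.018 -0.035] rot [ 0.002 -0.001 -0.001] mm 9.8 deg 0.1
travel [ 0.003  0.002 -0.011] rot [ 0.002 -0.001 -0.001] mm 2.8 deg 0.1
```

```bash
python3 -m handwheel '{"travel":[[0,-0.002,0.003],[0,-0.004,0.006],[0,-0.004,0.006]],"rotation":[[0,0,0],[0,0,0],[0,0,0]],"hand":[0,0,0]}'
```

```text
time_s: 10.95
ee_pos: [0.4336, -0.1971, 0.2722]
eef_rot: [2.046, 1.626, 0.517]
ft_force: [-8.0, 2.6, 9.2]
finger_gap: 0.087
gripper_force: 51.0
```

Ledge contact (~12 N). Releasing.

```bash
python3 -m handwheel '{"travel":[[0,0,-0.002],[0,0,-0.002],[0,0,-0.002],[0,0,-0.002],[0,0,-0.002],[0,0,-0.002],[0,0,-0.002]],"rotation":[[0,0,0],[0,0,0],[0,0,0],[0,0,0],[0,0,0],[0,0,0],[0,0,0]],"hand":[0.11,0.14,0.2,0.3,0.4,0.4,0.4]}'; python3 g.py w6
```

```text
time_s: 11.65
ee_pos: [0.4336, -0.1972, 0.2716]
eef_rot: [2.047, 1.627, 0.516]
ft_force: [0.2, 0.6, -0.3]
finger_gap: 0.399
gripper_force: 0.0
5243 blue in screen frame [0.0021 0.02   0.1405] [[-0.0022 -0.0207  0.138 ]
 [ 0.0063  0.0536  0.1418]]
tcp in screen [ 0.0046 -0.0006  0.0003] tilt [-0.1033  0.0646  0.0583]
t 11.7 ee [ 0.4336 -0.1972  0.2716] ft [-0.3762 -0.1583  0.2713] gap 0.39952912763950127 q [-0.7268  0.3651  1.8423  0.6577  0.4697 -1.0225]
travel [ 0.003  0.022 -0.119] rot [ 0.002 -0.001 -0.001] mm 30.2 deg 0.1
travel [ 0.003  0.022 -0.039] rot [ 0.002 -0.001 -0.001] mm 11.1 deg 0.1
travel [ 0.003  0.006 -0.015] rot [ 0.002 -0.001 -0.001] mm 4.0 deg 0.1
```

View pics/w6.png

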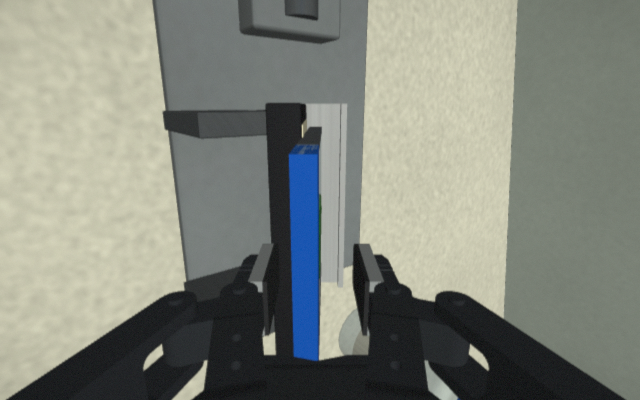

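Panel rests flat against the screen, clear of both pads. Retracting along the slope, then untilting.

```bash
python3 -m handwheel '{"travel":[[0,0,-0.05],[0,0,-0.12],[0,0,-0.22],[0,0,-0.34],[0,0,-0.46],[0,0,-0.54],[0,0,-0.54],[0,0,-0.54],[0,0,-0.54],[0,0,-0.54],[0,0,-0.54],[0,0,-0.54]],"rotation":[[0,0,0],[0,0,0],[0,0,0],[0,0,0],[0,0,0],[0,0,0],[0.14,0,0],[0.28,0,0],[0.42,0,0],[0.56,0,0],[0.58,0,0],[0.58,0,0]],"hand":[0.4,0.4,0.4,0.4,0.4,0.4,0.4,0.2,0,0,0,0]}'
cat > k.py <<'E'
from h import *
V=axes(-13,0); PV=np.array([.6155,-.0948,0]); R=toolR(V)
for c in ["wrist","top","scene"]:
    f=grab(c)
    if c!="wrist":
        X=cloud(f); h=cv2.cvtColor(f["img"],cv2.COLOR_RGB2HSV); L=(X-PS)@S
        m=(f["range_z"]>0)&(abs(L[...,0])<.03)&(abs(L[...,1])<.07)&(L[...,2]>.1)&(L[...,2]<.15)&(h[...,0]>100)&(h[...,0]<130)&(h[...,1]>130)
        print(c,m.sum(),L[m].mean(0),np.percentile(L[m],[5,95],axis=0))
    for l in ["switch_tip","panel_blue","screen"]:
        for d in vision.tip_of(c,l)[:1]: p=w(f,d["point"]); print(c,l,d["confidence"],"viewer-frame from pivot",(p-PV)@V,"screen",(p-PS)@S)
rows((PV+V@[-.088,0,.38],R),(PV+V@[-.088,0,.258],R),(PV+V@[.012,0,.258],R))
E
python3 k.py
```

```text
time_s: 12.9
ee_pos: [0.3577, -0.1797, 0.3823]
eef_rot: [2.454, 1.952, 0.01]
ft_force: [0.2, -0.1, -0.4]
finger_gap: 0.0
gripper_force: 0.0
wrist panel_blue 0.57 viewer-frame from pivot [ 0.0039 -0.1382  0.0484] screen [0.0061 0.0018 0.0022]
wrist screen 0.73 viewer-frame from pivot [ 0.0003 -0.138   0.0446] screen [0.0009 0.0021 0.0012]
top 228 [0.0035 0.0003 0.1322] [[-0.0022 -0.0491  0.1151]
 [ 0.0071  0.0499  0.1434]]
top switch_tip 0.4 viewer-frame from pivot [-0.0334  0.0008  0.106 ] screen [0.0085 0.1409 0.0708]
top panel_blue 0.69 viewer-frame from pivot [ 0.0049 -0.1357  0.0438] screen [ 0.0043  0.0044 -0.0021]
top screen 0.88 viewer-frame from pivot [ 0.     -0.1382  0.0385] screen [-0.0028  0.0019 -0.0037]
scene 47 [ 0.007  -0.0033  0.1334] [[ 0.0024 -0.0425  0.1202]
 [ 0.01    0.0414  0.1387]]
scene switch_tip 0.44 viewer-frame from pivot [-0.0345  0.0005  0.1061] screen [0.0077 0.1405 0.0715]
scene panel_blue 0.81 viewer-frame from pivot [ 0.0093 -0.1411  0.0425] screen [ 0.0071 -0.0011 -0.0057]
scene screen 0.73 viewer-frame from pivot [-0.001  -0.1432  0.0397] screen [-0.003  -0.0032 -0.002 ]
t 13.5 ee [ 0.3579 -0.1798  0.3821] ft [ 0.397  -0.751  -0.1598] gap -0.0029456728803174083 q [-0.7643  0.1378  1.713   0.0043  1.2869 -0.5384]
travel [0.563 0.575 0.012] rot [ 0.005 -0.001 -0.   ] mm 201.4 deg 0.3
travel [0.563 0.573 0.5  ] rot [ 0.005 -0.001 -0.   ] mm 236.5 deg 0.3
travel [0.563 0.973 0.503] rot [ 0.005 -0.001 -0.   ] mm 307.8 deg 0.3
```

Panel seated on the ledge: all readings agree within a few mm. On to the lever.

```bash
python3 -m handwheel '{"travel":[[0.15,0.1,0],[0.3,0.25,0],[0.45,0.4,0],[0.56,0.53,0],[0.563,0.57,0.1],[0.563,0.57,0.24],[0.563,0.57,0.38],[0.563,0.57,0.46],[0.563,0.57,0.5],[0.563,0.57,0.5]],"rotation":[[0,0,0],[0,0,0],[0,0,0],[0,0,0],[0,0,0],[0,0,0],[0,0,0],[0,0,0],[0,0,0],[0,0,0]],"hand":[0,0,0,0,0,0,0,0,0,0]}'
python3 -c "
from h import *
f=grab('wrist'); cv2.imwrite('pics/w7.png',f['img'][...,::-1])"
```

```text
time_s: 14.5
ee_pos: [0.5291, -0.0748, 0.2573]
eef_rot: [2.458, 1.954, 0.006]
ft_force: [0.2, 0.0, -0.0]
finger_gap: -0.002
gripper_force: 0.0
```

View pics/w7.png

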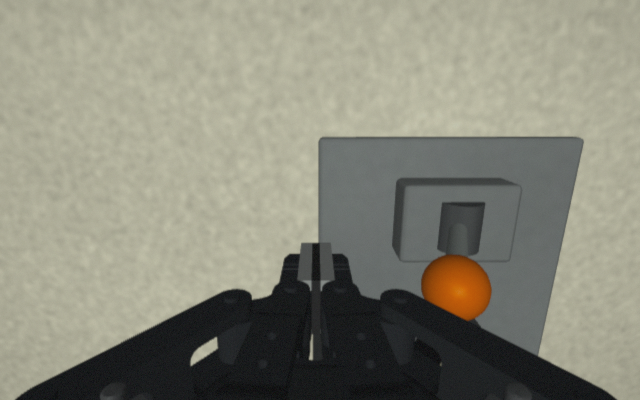

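The knob (456,288) is on the +x side of the closed fingers, ready to be swept to the right.

```bash
python3 -m handwheel '{"travel":[[0,0.04,0],[0,0.08,0],[0,0.12,0],[0,0.16,0],[0,0.2,0],[0,0.24,0],[0,0.28,0],[0,0.32,0],[0,0.35,0],[0,0.38,0],[0,0.4,0],[0,0.4,0]],"rotation":[[0,0,0],[0,0,0],[0,0,0],[0,0,0],[0,0,0],[0,0,0],[0,0,0],[0,0,0],[0,0,0],[0,0,0],[0,0,0],[0,0,0]],"hand":[0,0,0,0,0,0,0,0,0,0,0,0]}'
python3 k.py | grep switch
```

```text
time_s: 15.75
ee_pos: [0.6262, -0.0971, 0.2581]
eef_rot: [-2.458, -1.955, -0.003]
ft_force: [-7.6, 0.3, 1.1]
finger_gap: -0.001
gripper_force: 3.4
wrist switch_tip 0.56 viewer-frame from pivot [0.0416 0.0003 0.1077] screen [0.0709 0.1404 0.0291]k.py:8: RuntimeWarning: Mean of empty slice.
  print(c,m.sum(),L[m].mean(0),np.percentile(L[m],[5,95],axis=0))
  ret = um.true_divide(
Traceback (most recent call last):
  File "k.py", line 8, in <module>
    print(c,m.sum(),L[m].mean(0),np.percentile(L[m],[5,95],axis=0))
                                 ~~~~~~~~~~~~~^^^^^^^^^^^^^^^^^^^^
IndexError: index -1 is out of bounds for axis 0 with size 0
```

The lever is at its stop (knob at x +40 mm, 7.6 N). Backing off and up, then a final check.

```bash
python3 -m handwheel '{"travel":[[0,-0.06,0],[0,-0.16,0],[0,-0.26,-0.05],[0,-0.32,-0.15],[0,-0.36,-0.3],[0,-0.5,-0.45],[0,-0.65,-0.55],[0,-0.8,-0.6],[0,-0.8,-0.6],[0,-0.8,-0.6]],"rotation":[[0,0,0],[0,0,0],[0,0,0],[0,0,0],[0,0,0],[0,0,0],[0,0,0],[0,0,0],[0,0,0],[0,0,0]],"hand":[0,0,0,0,0,0,0,0,0,0]}'
python3 k.py | grep -v travel
python3 -c "
from h import *
f=grab('scene'); cv2.imwrite('pics/fin.png',cv2.resize(f['img'][120:320,160:460,::-1],None,fx=2.5,fy=2.5))"
```

```text
time_s: 17.2
ee_pos: [0.4307, -0.0522, 0.4083]
eef_rot: [2.455, 1.952, 0.009]
ft_force: [0.6, 0.3, 0.2]
finger_gap: -0.0
gripper_force: 0.0
wrist switch_tip 0.57 viewer-frame from pivot [0.039  0.0002 0.1049] screen [0.0672 0.1403 0.0284]
wrist panel_blue 0.61 viewer-frame from pivot [ 0.0056 -0.1405  0.0449] screen [ 0.0055 -0.0005 -0.0016]
wrist screen 0.79 viewer-frame from pivot [-0.0027 -0.138   0.045 ] screen [-0.0013  0.0021  0.0032]
top 229 [0.0035 0.0001 0.132 ] [[-0.0026 -0.0488  0.1153]
 [ 0.0067  0.0496  0.1433]]
top switch_tip 0.62 viewer-frame from pivot [0.0368 0.0021 0.1047] screen [0.0653 0.1421 0.0294]
top panel_blue 0.82 viewer-frame from pivot [ 0.0046 -0.1373  0.042 ] screen [ 0.003   0.0028 -0.0034]
scene 54 [ 0.0066 -0.0014  0.1332] [[ 0.0029 -0.0427  0.1216]
 [ 0.0099  0.0446  0.1386]]
scene switch_tip 0.51 viewer-frame from pivot [0.0379 0.0012 0.1025] screen [0.0649 0.1412 0.0271]
scene panel_blue 0.7 viewer-frame from pivot [ 0.0094 -0.1429  0.0451] screen [ 0.0086 -0.0028 -0.0037]
scene screen 0.7 viewer-frame from pivot [-0.0996  0.2544  0.0273] screen [-0.0908  0.3944  0.0444]
t 17.8 ee [ 0.4309 -0.0523  0.4075] ft [ 0.1603 -0.2302  1.1292] gap 0.003957752540474479 q [-0.3954  0.1731  1.5884  0.0025  1.3754 -0.1688]
```

View pics/fin.png

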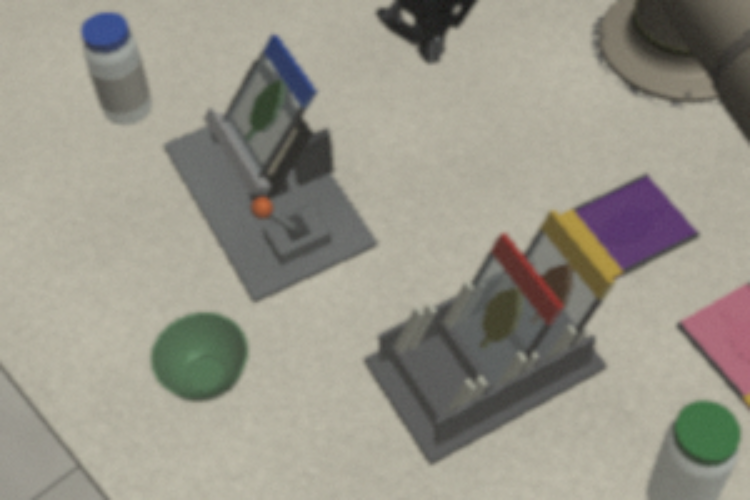

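The final picture shows the blue panel on the screen (270,110) and the lever over (262,207). Red and yellow are still in the rack, and the bottles and dish are where they started.

```bash
python3 -c "
from station import robot
print(robot.hand_in())"
```

```text
the job is handed in; nothing more can be done
None
```

The blue-edged panel stands released and flat on the viewer ledge, centred, and the lever is pushed fully over; the other two panels, the bottles and the dish were left alone, and the job was handed in at about 18 s of the 67 s allowed (no verdict came back).

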